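Re-zero the counting scale with its emptied cup

TASK

The counting scale on the packing bench must be re-zeroed with its empty cup on it: pick up the blue cup, tip all four steel strap buckles out of it into the red bin, and stand the cup upright on the scale's steel pan again, set down, not dropped. Only then take the yellow stylus out of the wooden pen block, reach its tip down through the yellow-ringed hole in the scale's deck and press the recessed zero button fully down; the job finishes while you are still gripping the stylus and holding the button down. Leave everything else on the bench where it is.

Things in the scene. Friction and masses are not known exactly. Their poses are not given: they have to be found in the camera images.
- scale: White bench counting scale, fixed, 250 (its x) by 220 (its y) mm. Origin: centre of its footprint on the bench; z up; its front, with the sloping blue-keyed console, faces its -x. Its flat steel pan (155 by 210 mm) is centred at x +45, y 0 mm, top 85 mm above the bench, 22 mm above the deck. The grey service deck in the front right corner (63 mm high) has the zero hole; the console left of it rises to 75 mm.
- pan (a point): Centre of the pan's top face, 85 mm above the bench.
- hole (a point): Centre of the mouth of the zero hole (a straight vertical round hole, 14 mm across, yellow ring round it), at deck height, 63 mm above the bench, at x -80, y -67.5 mm of the scale.
- zero_button (a joint): How far the red zero button at the bottom of the hole is pressed, m: 0 released, 0.005 fully down. It is a spring button 12 mm across; it starts to move at about 1.5 N, takes about 5 N to be fully down and then stops hard; it springs back when let go. It counts as held down beyond 0.0035.
- button_top (a point): Centre of the red button's top face: 14 mm below the deck when released, 19 mm when fully down.
- cup: Loose blue plastic cup standing on the pan, 66 mm tall, outside diameter 49 mm at the foot growing evenly to 68 mm at the rim, walls 3.5 mm, floor 5 mm thick, about 90 g. Origin: centre of its underside; z axis up through the mouth. It can be gripped across its outside from above or leaning. It has to be tipped well past level (about 115 degrees from upright) for the buckles to slide out.
- cup_rim (a point): Centre of the cup's mouth, 66 mm above its underside.
- bin: Red open-topped stock bin, fixed, 220 (x) by 170 (y) by 60 mm tall outside, walls 5 mm. Origin: centre of its underside on the bench.
- stand: Wooden pen block, fixed, 70 (x) by 120 (y) by 55 mm tall. Origin: centre of its underside. The stylus stands in its hole at y +26 mm, a marker pen in its hole at y -26 mm.
- stylus: Loose stylus standing upright in the pen block, 40 g, 128 mm long: a steel shaft 5 mm thick for the first 48 mm from its tip, then a round yellow handle 14 mm thick and 80 mm long. Origin: its tip (lower end); z axis up along the handle. In the block the shaft is sunk, loosely, and the handle's shoulder sits on the block's top, so the handle spans 55 to 135 mm above the bench; lift it by 48 mm or more to clear the block.
- stylus_tip (a point): The tip of the stylus (lower end of the steel shaft).
- buckle0: Loose dark steel strap buckle, 26 by 22 by 9 mm, 16 g, one of four stacked in the cup; smooth plated steel that slides easily (friction about 0.3). Origin: centre of its underside.
- buckle1: Loose dark steel strap buckle, 26 by 22 by 9 mm, 16 g, one of four stacked in the cup; smooth plated steel that slides easily (friction about 0.3). Origin: centre of its underside.
- buckle2: Loose dark steel strap buckle, 26 by 22 by 9 mm, 16 g, one of four stacked in the cup; smooth plated steel that slides easily (friction about 0.3). Origin: centre of its underside.
- buckle3: Loose dark steel strap buckle, 26 by 22 by 9 mm, 16 g, one of four stacked in the cup; smooth plated steel that slides easily (friction about 0.3). Origin: centre of its underside.
- marker: Loose black marker pen with a red cap, 16 mm thick, standing in the pen block, its top 117 mm above the bench, 52 mm from the stylus. Leave alone. Origin: its lower end.
- tape_roll: Loose roll of brown tape lying flat, 100 mm across, 48 mm tall, about 120 mm behind (+x of) the pen block's centre. Leave alone. Origin: centre of its underside.
- stapler: Loose stapler, 130 mm long, 50 mm tall, about 120 mm in front (-x) of the pen block's centre, lying across it. Leave alone. Origin: centre of its underside.
- label_roll: Loose roll of white labels standing on end, 90 mm across, 60 mm tall, about 165 mm behind (+x of) the bin's centre. Leave alone. Origin: centre of its underside.
- carton: Loose small taped carton, 130 by 100 by 75 mm, at the robot's right. Leave alone. Origin: centre of its underside.
- mug: Loose white mug, 80 mm across, 92 mm tall, at the robot's left. Leave alone. Origin: centre of its underside.
There are look-alikes about, which are no part of the job. There is more than one size of the cup; the job needs the largest.

How it is judged:
On the way, in this order (a step that is already met when the one before it is completed fails the run):
1. the cup, held, is tipped past level over the bin (angle between cup's own z axis and vertical above 1.6 rad and contact force between the fingers and cup above 0.2 N and x of cup_rim in the frame of bin between -0.15 and 0.15 m and y of cup_rim in the frame of bin between -0.125 and 0.125 m), for 0.1 s.
2. all four buckles lie in the bin and the cup stands upright on the pan, let go (x of buckle0 in the frame of bin between -0.108 and 0.108 m and y of buckle0 in the frame of bin between -0.083 and 0.083 m and z of buckle0 in the frame of bin between -0.005 and 0.055 m and x of buckle1 in the frame of bin between -0.108 and 0.108 m and y of buckle1 in the frame of bin between -0.083 and 0.083 m and z of buckle1 in the frame of bin between -0.005 and 0.055 m and x of buckle2 in the frame of bin between -0.108 and 0.108 m and y of buckle2 in the frame of bin between -0.083 and 0.083 m and z of buckle2 in the frame of bin between -0.005 and 0.055 m and x of buckle3 in the frame of bin between -0.108 and 0.108 m and y of buckle3 in the frame of bin between -0.083 and 0.083 m and z of buckle3 in the frame of bin between -0.005 and 0.055 m and x of cup in the frame of scale between -0.032 and 0.122 m and y of cup in the frame of scale between -0.105 and 0.105 m and z of cup in the frame of scale between 0.08 and 0.09 m and angle between cup's own z axis and vertical below 0.1 rad and contact force between the fingers and cup below 0.2 N and linear speed of cup below 0.03 m/s), for 0.2 s.
At the end, for the whole second after the job is handed in: For the last second the fingers grip the stylus (over 1 N), its tip on the zero button (within 8 mm of its centre), the button over 3.5 of its 5 mm down; the cup stands at rest on the pan (foot centre over the pan, tilt under 0.1 rad), untouched; all four buckles lie in the bin (all of step 2 and value of joint zero_button above 0.0035 m and distance between stylus_tip and button_top below 0.008 m and contact force between the fingers and stylus above 1 N); the arm keeps its last pose, push and grip.
It fails at once if the zero button is pressed while the cup is not standing upright on the pan (value of joint zero_button above 0.0015 m and not (x of cup in the frame of scale between -0.032 and 0.122 m and y of cup in the frame of scale between -0.105 and 0.105 m and z of cup in the frame of scale between 0.08 and 0.09 m and angle between cup's own z axis and vertical below 0.1 rad)).
It fails at once if the cup is dropped (falls or flies free faster than 0.6 m/s) (linear speed of cup above 0.6 m/s and contact force between the fingers and cup below 0.05 N).
It fails at once if a bystander (marker, tape roll, stapler, label roll, carton, mug) is moved by more than 30 mm (distance of any of marker, tape_roll, stapler, label_roll, carton, mug from where it was at the start of the episode above 0.03 m).
It also fails if it takes over 64 s, if anything falls off the work surface, if the arm or the gripper's body presses on something with over 40 N, if the wrist force passes 120 N, or if a joint passes its speed limit or range.

ROBOT

A 7-joint arm with a two-finger parallel gripper is mounted at the origin on the work surface. World frame = base frame: x ahead of the robot, y to its left, z up, the work surface at z = 0. Lengths are in m, angles in rad, forces in N, time in s.
With the tool pointing down it reaches from about 0.425 to 0.875 m from the base axis. Payload 4.7 kg.
Tool frame: the origin (TCP) lies on the centre line of the jaws, within the pads' length; the fingertips stand 14 mm ahead of it and the grasp point (between the pads) lies 5 mm behind it; z points along the fingers, y is the direction in which the jaws open and shut (so a half turn about z gives the same grasp; the last joint's range is limited). The gripper opens to 87 mm and grips with 3 to 60 N. Pads are 19 mm wide; open, the fingers measure 117 mm over their backs; the gripper's body (75 mm by 190 mm) begins 51 mm behind the grasp point.
Start: joints at [-1.31, 0.321, -0.07, 1.45, 0.023, 1.371, -0.057], TCP at [0.159, 0.63, 0.237] pointing down, gripper open.
Joint ranges: [-2.86, 2.86], [-0.3, 2.09], [-1.38, 1.24], [0.06, 2.45], [-1.56, 4.7], [0.09, 2.05], [-2.69, 2.69]. Speed limits (rad/s): [2.57, 2.57, 3.14, 3.14, 3.14, 3.14, 3.14].

INTERFACE

Orientations are given as a rotation vector (axis times angle).
In Python, from bench import ctrl gives the robot as it stands. The module is installed in compiled form; this text tells all that it offers.
- The arm moves only by the tool step_arm, never from a script. Its argument "plan" is a list of rows, each a list of 3 entries, a list of its own where there are three numbers: the turn, a rotation vector about the tool's x, y, z in rad, then the shift along the tool's x, y, z in m, then the closure in counts, from 0 (fully open) to 255 (shut). In form: [[[rx, ry, rz], [x, y, z], hand], ...]. A call has exactly 10 rows; each row is the pose to reach, as a shift and turn from the pose commanded when the call began, along the tool's axes at that moment; what a row does not reach only later rows make up. A row lasts 1/8 s, in which the tool goes at most 62.5 mm and 10.7 degrees, less where a joint would pass 70% of its speed; a pose out of reach is approached as far as the arm can. A call with a gripper value outside its range is refused whole. The fingers move at their own pace and stop on an object; "squeeze" is the grip in N (left out, the last holds). Time passes only in rows, so rows that repeat a pose let the fingers close, or fill a call up. It gives the time, the measured TCP pose, the force and the opening at its end, in the units of the state.
- ctrl.get_state(): the state, without advancing time (a new reading comes with each control period).
- ctrl.get_image(name): name is "scene" or "top" or "wrist"; returns the picture (420x560x3 uint8, red, green, blue); there is no depth.
- ctrl.calibration(name): a dict with "fov_y" (degrees; the focal length in pixels is half the picture's height over the tangent of half this angle, whatever the lens; pixels are square), "cx", "cy" (the principal point, pixels), "k1" (the pictures are not rectified: a ray, as slopes to the right and down, at radius r is drawn at 1 + k1 r^2 times it, then the intrinsics apply), "rvec" (rotation vector, rad) and "tvec" (3), from world to camera coordinates, as OpenCV has them. Camera axes: x right, y down, z forward; pixel columns grow to the right and rows downward; lengths in m; the calibration is good to about 2 mm. A picture is of the moment at which its call begins: read the wrist's pose just before it. calibration takes no time and is no camera call; for the wrist camera it gives the pose at the moment of the call.
- ctrl.close_job(): hands the job in, once; it reports no verdict.
Trained networks look in the newest picture that a camera, given by its name, has taken for a name from the list of things; names that differ only in an ending like _2 or _b are one class to them, and where a whole thing is asked for, a point or a joint stands for the part that bears it (a point fixed in the world has none). Each returns a list of dicts, best first, with "score" (0 to 1); they miss things now and then, are a little off and sometimes report something else, mostly with a low value. They report only what shows in the picture. A call takes as long as a camera call. They do not tell look-alikes from the thing itself.
- ctrl.cut_out(camera, label): "pixels" (420x560 bool, what is visible of it) and "rect" ([left, top, width, height] in pixels, round what is visible of it).
The state is a dict: "time": time; "joint_positions": joint angles; "qd": joint speeds; "joint_torque": joint torques, N m; "position": TCP position; "tool_rot": TCP orientation; "ft_force": force on the tool from outside, world axes, zero at the start; "torque": the same for the moment, N m; "grip_width": opening from 0.0 (shut) to 1.0 (fully open).
Only numpy, scipy, OpenCV 4.12 (cv2) and the standard library are available. Lean on these libraries where they do the work, as an engineer would, in place of code of your own. Each camera call takes 0.05 s, during which the arm holds its last target.

## Working session

There is one attempt and no reset: what is moved stays moved. The work goes in short steps, Python scripts to look and compute and a tool call to move; the robot and the scene stay as the last step left them, time stands still between calls to the robot, and variables do not carry over. Pictures are saved under pics/ and viewed, and the job is handed in when it is done.

Besides the shell and the picture viewer there is one more tool, called after ">>>" in YAML: its name, and indented under it one key for each argument. step_arm: Moves the arm, as the interface text tells. Its arguments: {"type":"object","properties":{"plan":{"type":"array"},"squeeze":{"type":"number"}},"required":["plan"]}

```bash
ls; mkdir -p pics
cat > h.py <<'E'
import numpy as np, cv2
from scipy.spatial.transform import Rotation as R
from bench import ctrl
def save(name,fn):
    im=ctrl.get_image(name); cv2.imwrite('pics/'+fn,im[:,:,::-1]); return im
def cam(name):
    c=ctrl.calibration(name); f=210/np.tan(np.radians(c['fov_y'])/2)
    return c,f,R.from_rotvec(c['rvec']).as_matrix(),np.array(c['tvec'])
def ray(name,u,v,C=None):
    c,f,Rm,t=C or cam(name)
    d=np.array([(u-c['cx'])/f,(v-c['cy'])/f]); s=d.copy()
    for _ in range(30): s=d/(1+c['k1']*(s@s))
    return -Rm.T@t, Rm.T@np.array([s[0],s[1],1])
def onz(name,u,v,z,C=None):
    o,d=ray(name,u,v,C); return o+d*(z-o[2])/d[2]
def proj(name,P,C=None):
    c,f,Rm,t=C or cam(name)
    p=(Rm@np.atleast_2d(P).T).T+t; s=p[:,:2]/p[:,2:]; r2=(s**2).sum(1,keepdims=True)
    return s*(1+c['k1']*r2)*f+[c['cx'],c['cy']]
E
python3 - <<'E'
from h import *
s=ctrl.get_state(); print({k:np.round(v,3) for k,v in s.items()})
for n in('scene','top','wrist'):
    save(n,n+'0.png'); print(n,ctrl.calibration(n))
E
```

```text
pics
{'time': np.float64(0.0), 'joint_positions': array([-1.31 ,  0.322, -0.07 ,  1.452,  0.023,  1.371, -0.057]), 'qd': array([ 0.   , -0.   , -0.001,  0.001,  0.001,  0.   , -0.   ]), 'joint_torque': array([ 0.0000e+00, -4.9129e+01, -4.0400e-01, -3.1253e+01, -6.4000e-02,
        4.4000e-02,  0.0000e+00]), 'position': array([0.159, 0.63 , 0.235]), 'tool_rot': array([-3.870e-01, -3.118e+00,  3.000e-03]), 'ft_force': array([-0.188,  0.138, -0.526]), 'torque': array([0.031, 0.009, 0.038]), 'grip_width': np.float64(1.001)}
scene {'fov_y': 46.18141222554664, 'cx': 288.5447875189091, 'cy': 208.1834609909742, 'k1': -0.016747961802692748, 'rvec': array([ 1.48835721,  2.14537372, -0.82138327]), 'tvec': array([ 0.21076877, -0.29279996,  1.8726921 ])}
top {'fov_y': 47.36038967259751, 'cx': 275.3756051219997, 'cy': 207.10826651277978, 'k1': -2.6979223583227975e-05, 'rvec': array([ 2.13907841, -2.15882493,  0.13622023]), 'tvec': array([0.01030041, 0.57938458, 1.48997782])}
wrist {'fov_y': 67.24474104162046, 'cx': 279.3787119750945, 'cy': 210.37206897104588, 'k1': 0.006785562238353091, 'rvec': array([-2.29977169, -1.79459965, -0.24350769]), 'tvec': array([-0.64861921, -0.03287396,  0.39070795])}
```

View pics/top0.png

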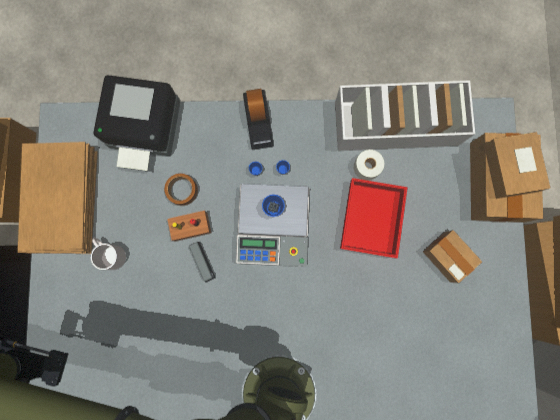

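View pics/scene0.png

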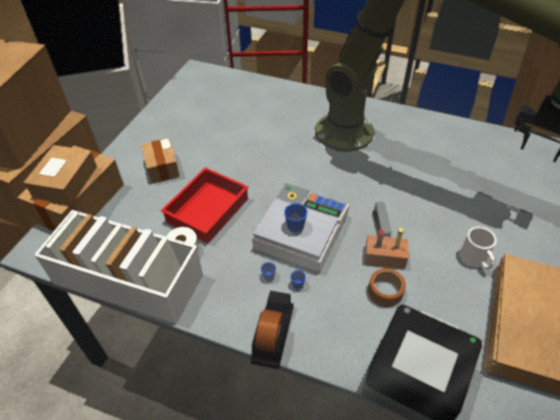

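View pics/wrist0.png

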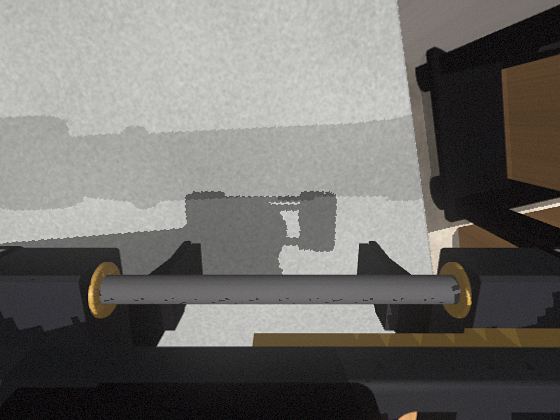

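Run:
```python
from h import *
im=save('top','top1.png'); cv2.imwrite('pics/top1z.png',cv2.resize(im[140:300,160:430,::-1],None,fx=2.9,fy=2.9,interpolation=cv2.INTER_CUBIC))
C=cam('top')
for l in ['scale','cup','bin','stand','stylus','marker','tape_roll','stapler','label_roll']:
    for d in ctrl.cut_out('top',l)[:4]:
        m=d['pixels']; v,u=np.nonzero(m)
        r=cv2.minAreaRect(np.stack([u,v],1).astype(np.float32))
        print(l,round(d['score'],2),np.round([u.mean(),v.mean()],1),m.sum(),np.round(onz('top',u.mean(),v.mean(),0.0,C),3),np.round(r[0],1),np.round(r[1],1),round(r[2],1))
```

```text
scale 0.67 [452.3 256.9] 1755 [ 0.417 -0.563  0.   ] [452.2 257. ] [48.6 37.9] 48.0
scale 0.59 [272.6 226.6] 5227 [0.521 0.015 0.   ] [272.8 225. ] [70.6 80.8] 3.2
cup 0.74 [273.1 205.7] 310 [0.589 0.013 0.   ] [273. 206.] [20. 22.] 90.0
cup 0.67 [282.9 166.9] 136 [ 0.719 -0.021  0.   ] [283.  166.5] [12. 12.] 45.0
cup 0.43 [254.9 168.3] 138 [0.715 0.072 0.   ] [254.8 168.2] [12.7 12. ] 45.0
bin 0.9 [373.7 218.3] 4057 [ 0.545 -0.315  0.   ] [373.8 217.8] [57.8 72.7] 8.1
stand 0.73 [190.1 226. ] 850 [0.525 0.284 0.   ] [189.3 225.5] [24.7 39.5] 77.0
stand 0.22 [176.6 225.6] 31 [0.527 0.328 0.   ] [176.7 225.6] [7.9 3.8] 18.4
stylus 0.61 [176.6 225.8] 35 [0.526 0.328 0.   ] [176.6 225.9] [7.9 4.4] 18.4
marker 0.61 [193.9 222.4] 34 [0.537 0.272 0.   ] [194.  222.5] [5. 6.] 90.0
tape_roll 0.79 [180.2 189.3] 545 [0.647 0.318 0.   ] [181. 189.] [32. 32.] 90.0
stapler 0.61 [273. 227.] 5095 [0.52  0.013 0.   ] [272.5 224.9] [70.7 80.5] 2.4
stapler 0.58 [201.7 262.3] 424 [0.407 0.245 0.   ] [201.3 262. ] [39.8 11.8] 65.2
label_roll 0.9 [368.6 164.9] 678 [ 0.723 -0.304  0.   ] [368.3 165.3] [27.6 31.1] 45.0
```

View pics/top1z.png

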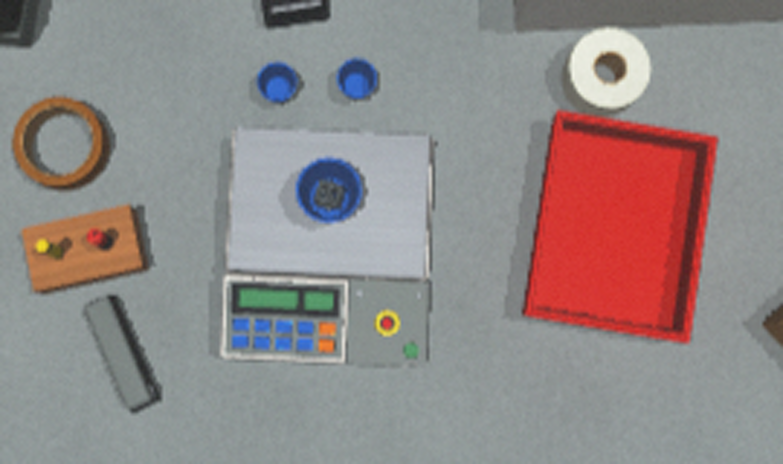

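Run:
```python
from h import *
im=save('scene','scene1.png'); cv2.imwrite('pics/scene1z.png',cv2.resize(im[150:310,150:420,::-1],None,fx=2.9,fy=2.9,interpolation=cv2.INTER_CUBIC))
C=cam('top')
print('camtop',np.round(-C[2].T@C[3],3)); S=cam('scene'); print('scene',np.round(-S[2].T@S[3],3))
for n,u,v,z in [('cup rim',273.1,205.7,.151),('ring',160+388/2.9,140+322/2.9,.063),('stylus top',160+42.5/2.9,140+246/2.9,.135),('marker',160+95/2.9,140+237/2.9,.117)]:
    print(n,np.round(onz('top',u,v,z,C),4))
# bin top rim corners, z=.06
for n,L,z in [('bin',[(558,112),(717,136),(690,342),(524,317)],.06),('pan',[(233,128),(433,135),(430,279),(225,273)],.085),('stand',[(22,230),(134,206),(148,268),(36,292)],.05)]:
    P=np.array([onz('top',160+a/2.9,140+b/2.9,z,C) for a,b in L]); print(n,np.round(P.mean(0),4)); print(np.round(P[:,:2],3).tolist())
for l in ['cup','stylus','bin','stand','scale']:
    for d in ctrl.cut_out('scene',l)[:3]:
        v,u=np.nonzero(d['pixels']); print(l,round(d['score'],2),d['rect'],u.mean(),v.mean())
```

```text
camtop [ 0.376 -0.005  1.554]
scene [1.443 0.324 1.204]
cup rim [0.5686 0.0109 0.151 ]
ring [ 0.4381 -0.0511  0.063 ]
stylus top [0.5162 0.305  0.135 ]
marker [0.5268 0.2543 0.117 ]
bin [ 0.5397 -0.3057  0.06  ]
[[0.665, -0.24], [0.637, -0.412], [0.414, -0.373], [0.442, -0.197]]
pan [0.564  0.0095 0.085 ]
[[0.647, 0.113], [0.637, -0.101], [0.482, -0.095], [0.491, 0.122]]
stand [0.521  0.2771 0.05  ]
[[0.542, 0.346], [0.568, 0.224], [0.499, 0.208], [0.475, 0.33]]
cup 0.73 [281.9, 202.2, 24.3, 30.9] 295.0924369747899 216.5966386554622
cup 0.5 [294.6, 269.1, 10.0, 23.7] 297.5806451612903 279.57603686635946
cup 0.49 [259.2, 263.5, 17.8, 16.2] 267.855421686747 271.2128514056225
stylus 0.5 [392.5, 229.9, 8.1, 18.9] 398.24528301886795 239.1320754716981
bin 0.71 [163.2, 171.5, 85.5, 73.0] 205.67981991525423 204.13877118644066
stand 0.88 [364.5, 233.7, 42.0, 37.5] 386.04698581560285 252.8218085106383
stand 0.7 [252.7, 179.2, 94.6, 94.4] 300.66422912858013 227.99796871826123
scale 0.72 [255.8, 179.4, 93.0, 93.0] 300.8222753536561 227.95317792388923
scale 0.72 [169.0, 226.8, 28.2, 21.3] 183.54046242774567 235.78034682080926
```

View pics/scene1z.png

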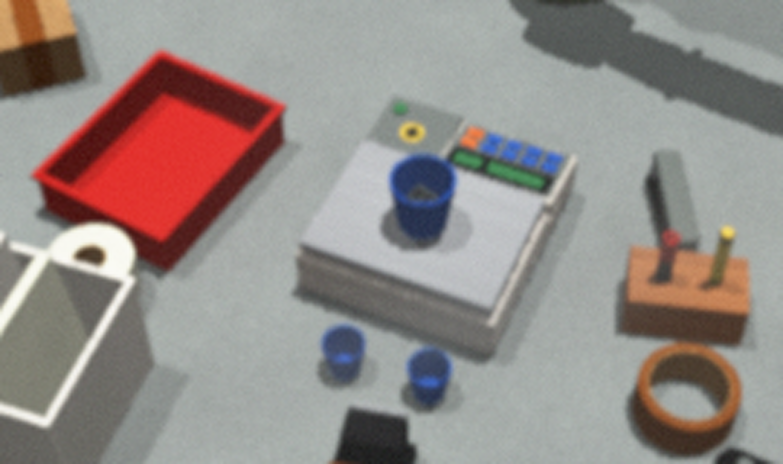

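```bash
cat >> h.py <<'E'
def pose():
    s=ctrl.get_state(); return np.array(s['position']),R.from_rotvec(s['tool_rot']).as_matrix(),s
def rel(P,Rt,p0=None,R0=None):
    if p0 is None: p0,R0,_=pose()
    return np.round(R.from_matrix(R0.T@Rt).as_rotvec(),4), np.round(R0.T@(np.array(P)-p0),4)
E
python3 - <<'E'
from h import *
p,Rt,s=pose(); c,f,Rm,t=cam('wrist')
o=-Rm.T@t
print('cam in tool',np.round(Rt.T@(o-p),4)); print('cam axes in tool (rows x,y,z)',np.round(Rm@Rt,3))
print('toolR',np.round(Rt,3))
C=cam('scene')
print(proj('scene',[[.5686,.0109,.151],[.5686,.0109,.085],[.438,-.0511,.063],[.5162,.305,.135],[.54,-.306,0]],C))
E
```

```text
cam in tool [ 0.0737 -0.0008 -0.1488]
cam axes in tool (rows x,y,z) [[ 0.001  1.    -0.   ]
 [-0.963  0.001 -0.268]
 [-0.268  0.001  0.963]]
toolR [[-0.97   0.244  0.   ]
 [ 0.244  0.97   0.   ]
 [-0.     0.    -1.   ]]
[[295.61750587 210.82801236]
 [295.48539907 225.62137548]
 [291.22120623 195.15113946]
 [400.61596309 228.84596342]
 [207.2887237  209.92300437]]
```

Run:
```python
from h import *
p,Rt,s=pose()
for i in range(1,11):
    a=np.radians(75.9-5.2*i); r=.65-.008*i
    P=[r*np.cos(a),r*np.sin(a),.237+.01*i]
    Rd=R.from_euler('z',-np.radians(5.2*i)).as_matrix()@Rt
    w,d=rel(P,Rd,np.array([.159,.63,.237]),Rt); print(np.round(w,2).tolist(),np.round(d,3).tolist())
```

```text
[0.0, -0.0, 0.09] [-0.058, -0.01, -0.01]
[0.0, -0.0, 0.18] [-0.114, -0.026, -0.02]
[0.0, -0.0, 0.27] [-0.168, -0.047, -0.03]
[0.0, -0.0, 0.36] [-0.219, -0.072, -0.04]
[0.0, -0.0, 0.45] [-0.267, -0.101, -0.05]
[0.0, -0.0, 0.54] [-0.311, -0.135, -0.06]
[0.0, -0.0, 0.64] [-0.352, -0.171, -0.07]
[0.0, -0.0, 0.73] [-0.388, -0.211, -0.08]
[0.0, -0.0, 0.82] [-0.421, -0.254, -0.09]
[0.0, -0.0, 0.91] [-0.449, -0.298, -0.1]
```

>>> step_arm:
  plan:
    - [[0,0,0.09],[-0.058,-0.01,-0.01],0]
    - [[0,0,0.18],[-0.114,-0.026,-0.02],0]
    - [[0,0,0.27],[-0.168,-0.047,-0.03],0]
    - [[0,0,0.36],[-0.219,-0.072,-0.04],0]
    - [[0,0,0.45],[-0.267,-0.101,-0.05],0]
    - [[0,0,0.54],[-0.311,-0.135,-0.06],0]
    - [[0,0,0.64],[-0.352,-0.171,-0.07],0]
    - [[0,0,0.73],[-0.388,-0.211,-0.08],0]
    - [[0,0,0.82],[-0.421,-0.254,-0.09],0]
    - [[0,0,0.91],[-0.449,-0.298,-0.1],0]
  squeeze: 25

```text
time: 2.2
position: [0.5221, 0.2297, 0.337]
tool_rot: [1.722, 2.627, 0.001]
ft_force: [0.1, 0.4, 0.1]
grip_width: 1.0
```

Run:
```python
from h import *
save('wrist','w1.png')
p,Rt,s=pose(); print(s['time'],p,s['tool_rot'],np.round(s['joint_positions'],3))
print(rel([.52,.02,.337],np.array([[0,1,0],[1,0,0],[0,0,-1.]])))
```

```text
2.25 [0.52571819 0.22048054 0.33912371] [ 1.73731105e+00  2.61043544e+00 -5.63114308e-04] [-0.769  0.116  0.357  1.502 -0.035  1.527 -0.016]
(array([0.0039, 0.0044, 0.3964]), array([-0.1827, -0.0827,  0.0028]))
```

View pics/w1.png

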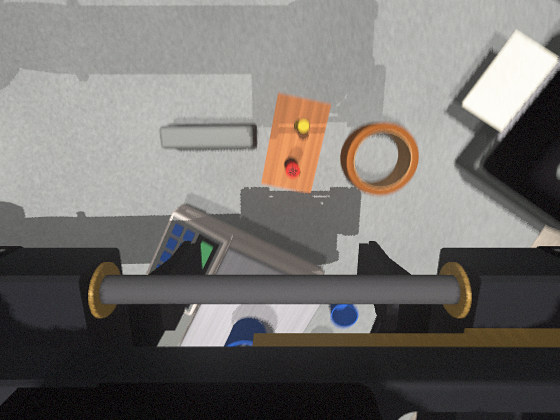

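Run:
```python
from h import *
for k in range(2):
    C=cam('wrist'); save('wrist','w2.png')
    for l in ['stylus','marker','stand']:
        for d in ctrl.cut_out('wrist',l)[:2]:
            v,u=np.nonzero(d['pixels']); print(l,round(d['score'],2),d['rect'],u.mean(),v.mean(),np.round(onz('wrist',u.mean(),v.mean(),{'stylus':.135,'marker':.117,'stand':.055}[l],C),4))
    print(pose()[0])
```

```text
stylus 0.61 [293.8, 107.0, 14.3, 15.8] 300.48 113.56666666666666 [0.5149 0.3039 0.135 ]
marker 0.77 [285.3, 145.7, 12.4, 20.1] 291.6302521008403 156.4747899159664 [0.5257 0.2571 0.117 ]
stand 0.58 [263.1, 82.3, 69.2, 98.1] 294.1031588248288 131.2116191738458 [0.5204 0.2837 0.055 ]
[0.52112997 0.232303   0.33665515]
stylus 0.47 [291.7, 121.9, 18.6, 14.1] 301.28662420382165 126.64968152866243 [0.5141 0.3045 0.135 ]
marker 0.81 [284.4, 158.5, 12.9, 18.2] 291.65876777251185 168.66824644549763 [0.5249 0.2573 0.117 ]
stand 0.56 [261.5, 95.9, 68.2, 98.2] 295.21913721890775 142.70353373106929 [0.5206 0.2838 0.055 ]
[0.52063648 0.23329776 0.33608252]
```

>>> step_arm:
  plan:
    - [[0,0,0.04],[-0.05,-0.02,0],0]
    - [[0,0,0.1],[-0.1,-0.045,0],0]
    - [[0,0,0.16],[-0.15,-0.07,0],0]
    - [[0,0,0.22],[-0.2,-0.09,0],0]
    - [[0,0,0.28],[-0.25,-0.11,0],0]
    - [[0,0,0.34],[-0.29,-0.14,0],0]
    - [[0,0,0.4],[-0.31,-0.16,0],0]
    - [[0,0,0.4],[-0.32,-0.16,0],0]
    - [[0,0,0.4],[-0.32,-0.16,0],0]
    - [[0,0,0.4],[-0.32,-0.16,0],0]

```text
time: 3.9
position: [0.5044, -0.1233, 0.3362]
tool_rot: [-2.201, -2.241, 0.0]
ft_force: [0.1, 0.1, -0.8]
grip_width: 0.998
```

Run:
```python
from h import *
C=cam('wrist');save('wrist','w3.png')
p,Rt,s=pose(); print(s['time'],p,s['tool_rot'],np.round(s['joint_positions'],3))
for l in ['cup']:
        for d in ctrl.cut_out('wrist',l)[:3]:
            v,u=np.nonzero(d['pixels']); print(l,round(d['score'],2),d['rect'],u.mean(),v.mean(),np.round(onz('wrist',u.mean(),v.mean(),.151,C),4))
```

```text
3.95 [ 0.50425887 -0.12355931  0.33624942] [-2.20137336e+00 -2.24059842e+00  4.44496426e-04] [-0.457 -0.008  0.648  1.629  0.005  1.52   0.208]
cup 0.96 [314.4, 17.2, 69.9, 79.3] 351.1377443609023 55.344962406015036 [0.5702 0.013  0.151 ]
cup 0.92 [411.8, 86.1, 39.5, 33.7] 433.07363636363635 102.06 [ 0.6555 -0.0281  0.151 ]
cup 0.77 [419.4, 7.0, 42.9, 38.8] 440.59729526671674 27.864012021036814 [0.6525 0.0379 0.151 ]
```

View pics/w3.png

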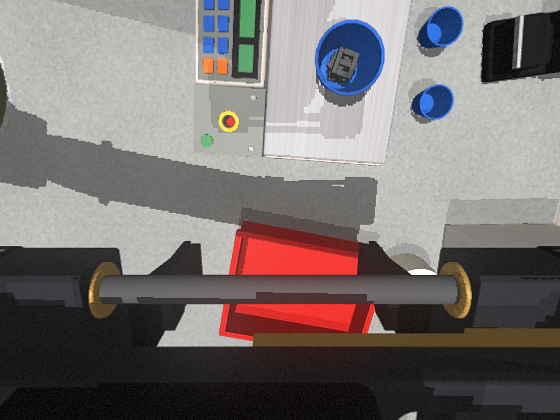

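```bash
cat >> h.py <<'E'
def lean(th,yaw=0):
    th=np.radians(th); z=np.array([0,np.sin(th),-np.cos(th)]); y=np.array([1.,0,0]); M=np.stack([np.cross(y,z),y,z],1)
    return R.from_euler('z',yaw,degrees=True).as_matrix()@M
E
python3 - <<'E'
from h import *
print('hole',np.round(onz('wrist',229,121,.063),4),'cup',np.round(onz('wrist',350,54.5,.151),4))
G=np.array([.570,.012,.120]); M=lean(57)
for b in (.13,.06,0): print(b,rel(G+M[:,2]*(.005-b),M))
E
```

```text
hole [ 0.4372 -0.0506  0.063 ] cup [0.569 0.013 0.151]
0.13 (array([-0.009 ,  0.9947,  0.0155]), array([0.0299, 0.0665, 0.1482]))
0.06 (array([-0.009 ,  0.9947,  0.0155]), array([0.0886, 0.0675, 0.1863]))
0 (array([-0.009 ,  0.9947,  0.0155]), array([0.1389, 0.0684, 0.219 ]))
```

>>> step_arm:
  plan:
    - [[0,0.16,0],[0.0,0.01,0.02],0]
    - [[0,0.32,0],[0.005,0.025,0.04],0]
    - [[0,0.48,0],[0.01,0.04,0.07],0]
    - [[0,0.64,0.005],[0.015,0.055,0.1],0]
    - [[-0.005,0.8,0.01],[0.02,0.066,0.125],0]
    - [[-0.009,0.94,0.015],[0.03,0.066,0.148],0]
    - [[-0.009,0.995,0.015],[0.03,0.066,0.148],0]
    - [[-0.009,0.995,0.015],[0.03,0.066,0.148],0]
    - [[-0.009,0.995,0.015],[0.03,0.066,0.148],0]
    - [[-0.009,0.995,0.015],[0.03,0.066,0.148],0]

```text
time: 5.25
position: [0.57, -0.0943, 0.1907]
tool_rot: [-1.621, -1.623, -0.883]
ft_force: [0.4, 0.4, -0.5]
grip_width: 1.0
```

Run:
```python
from h import *
C=cam('wrist');save('wrist','w4.png')
p,Rt,s=pose(); print(s['time'],p,s['tool_rot'],np.round(s['joint_positions'],3))
for d in ctrl.cut_out('wrist','cup')[:3]:
    print(d['score'],d['rect'])
G=np.array([.570,.012,.120]); M=lean(57)
for b in (.13,.06,0): print(b,rel(G+M[:,2]*(.005-b),M))
save('scene','s4.png')
```

```text
5.3 [ 0.56983766 -0.0942685   0.19039608] [-1.62063642 -1.62229957 -0.88284714] [ 0.106  0.64   0.636  1.565 -1.037  1.866  0.918]
0.8 [238.4, 159.1, 81.2, 92.9]
0.66 [372.8, 203.4, 39.4, 40.6]
0.49 [401.9, 263.7, 27.0, 9.9]
0.13 (array([0.003 , 0.0009, 0.0021]), array([-0.0009,  0.0003,  0.0023]))
0.06 (array([0.003 , 0.0009, 0.0021]), array([-0.0008,  0.0001,  0.0723]))
0 (array([0.003 , 0.0009, 0.0021]), array([-8.000e-04, -1.000e-04,  1.323e-01]))
```

View pics/w4.png

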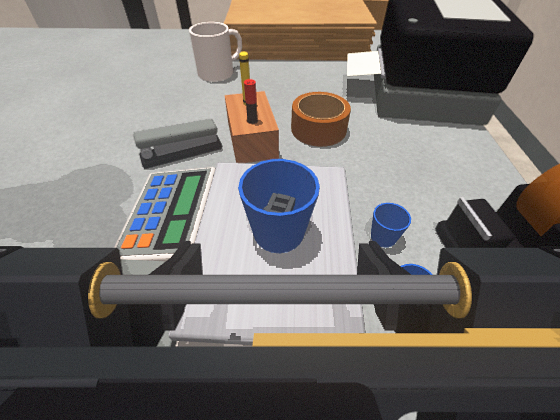

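View pics/s4.png

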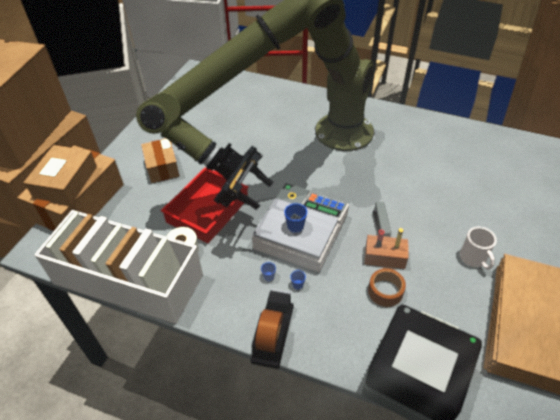

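>>> step_arm:
  plan:
    - [[0,0,0],[0,0,0.03],0]
    - [[0,0,0],[-0.001,0,0.06],0]
    - [[0,0,0],[-0.001,0,0.09],0]
    - [[0,0,0],[-0.001,0,0.115],0]
    - [[0,0,0],[-0.001,0,0.13],0]
    - [[0,0,0],[-0.001,0,0.132],0]
    - [[0,0,0],[-0.001,0,0.132],0]
    - [[0,0,0],[-0.001,0,0.132],0]
    - [[0,0,0],[-0.001,0,0.132],0]
    - [[0,0,0],[-0.001,0,0.132],0]

```text
time: 6.65
position: [0.5697, 0.015, 0.116]
tool_rot: [-1.622, -1.618, -0.882]
ft_force: [-0.4, -0.6, -0.8]
grip_width: 0.995
```

Run:
```python
from h import *
save('wrist','w5.png')
p,Rt,s=pose(); print(s['time'],p,s['tool_rot'],np.round(s['joint_positions'],3),s['ft_force'])
d=ctrl.cut_out('wrist','cup')[:2]
for x in d: print(x['score'],x['rect'])
```

```text
6.7 [0.56966152 0.01516831 0.11592875] [-1.62210401 -1.61787575 -0.8818622 ] [-0.034  0.629  0.58   1.748 -1.107  1.664  0.948] [ 0.42077589 -0.3166609   0.2622519 ]
0.87 [416.5, 236.7, 50.1, 37.9]
0.84 [196.2, 182.9, 164.4, 156.5]
```

View pics/w5.png

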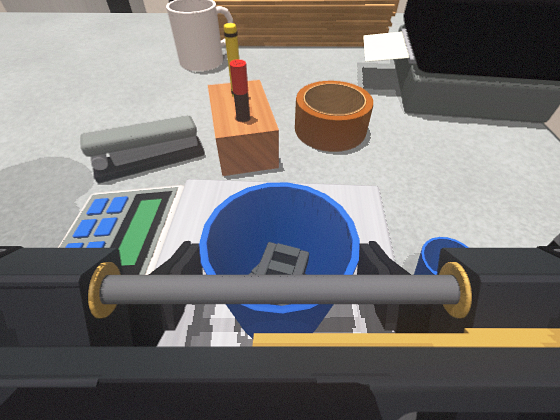

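>>> step_arm:
  plan:
    - [[0,0,0],[0,0,0],60]
    - [[0,0,0],[0,0,0],255]
    - [[0,0,0],[0,0,0],255]
    - [[0,0,0],[0,0,0],255]
    - [[0,0,0],[0,0,0],255]
    - [[0,0,0],[0,0,0],255]
    - [[0,0,0],[0.002,0,-0.001],255]
    - [[0,0,0],[0.008,0,-0.005],255]
    - [[0,0,0],[0.017,0,-0.011],255]
    - [[0,0,0],[0.025,0,-0.016],255]
  squeeze: 25

```text
time: 8.0
position: [0.5698, 0.0155, 0.1466]
tool_rot: [-1.622, -1.619, -0.882]
ft_force: [-1.0, -0.3, -2.2]
grip_width: 0.695
```

Run:
```python
from h import *
save('wrist','w6.png')
p,Rt,s=pose(); print(s['time'],p,s['tool_rot'],np.round(s['joint_positions'],3),s['ft_force'],s['grip_width'])
save('scene','s6.png')
```

```text
8.05 [0.57026014 0.01537807 0.14794596] [-1.6211171  -1.6196782  -0.88430429] [-0.044  0.583  0.593  1.738 -1.092  1.688  0.903] [-0.21534044 -0.54508474 -0.54935854] 0.6984223311567709
```

View pics/w6.png

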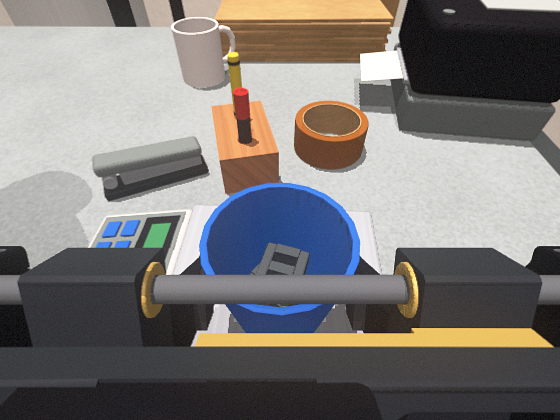

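View pics/s6.png

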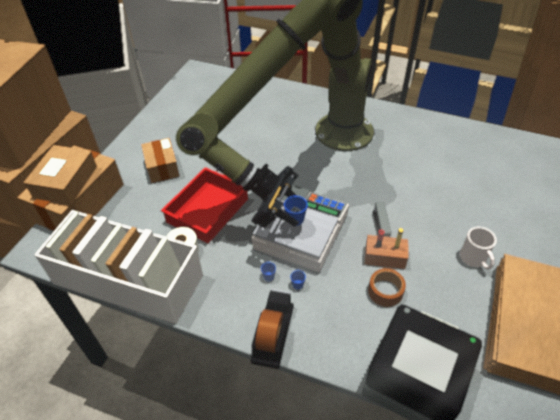

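```bash
cat >> h.py <<'E'
def rows(wps,fn=lean,dig=3):
    p0,R0,_=pose(); prev=None
    for P,l in wps:
        M=fn(l) if np.isscalar(l) else l
        w,d=rel(P,M,p0,R0); print('[%s, %s, 255],'%(np.round(w,2).tolist(),np.round(d,dig).tolist()))
E
python3 - <<'E'
from h import *
rows([((.57,.015,.19),57),((.57,.01,.235),55),((.568,-.01,.275),50),((.565,-.045,.29),44),((.56,-.09,.29),37),((.555,-.14,.29),29),((.55,-.19,.29),21),((.545,-.24,.28),13),((.54,-.285,.27),5),((.54,-.31,.26),0)])
E
```

```text
[[0.0, 0.0, 0.0], [0.036, -0.0, -0.024], 255],
[[0.0, -0.03, 0.0], [0.071, 0.0, -0.052], 255],
[[0.0, -0.12, 0.0], [0.093, -0.002, -0.091], 255],
[[0.0, -0.23, 0.0], [0.087, -0.005, -0.128], 255],
[[0.0, -0.35, 0.0], [0.062, -0.01, -0.166], 255],
[[0.0, -0.49, 0.0], [0.035, -0.014, -0.208], 255],
[[0.0, -0.63, 0.0], [0.008, -0.019, -0.25], 255],
[[0.0, -0.77, -0.0], [-0.028, -0.024, -0.287], 255],
[[0.0, -0.91, -0.0], [-0.061, -0.029, -0.319], 255],
[[0.0, -0.99, -0.0], [-0.083, -0.029, -0.334], 255],
```

>>> step_arm:
  plan:
    - [[0,0,0],[0.036,0,-0.024],255]
    - [[0,-0.03,0],[0.071,0,-0.052],255]
    - [[0,-0.12,0],[0.093,-0.002,-0.091],255]
    - [[0,-0.23,0],[0.087,-0.005,-0.128],255]
    - [[0,-0.35,0],[0.062,-0.01,-0.166],255]
    - [[0,-0.49,0],[0.035,-0.014,-0.208],255]
    - [[0,-0.63,0],[0.008,-0.019,-0.25],255]
    - [[0,-0.77,0],[-0.028,-0.024,-0.287],255]
    - [[0,-0.91,0],[-0.061,-0.029,-0.319],255]
    - [[0,-0.99,0],[-0.083,-0.029,-0.334],255]

```text
time: 9.35
position: [0.5388, -0.3111, 0.258]
tool_rot: [-2.225, -2.216, -0.004]
ft_force: [0.3, 1.6, -0.7]
grip_width: 0.692
```

Run:
```python
from h import *
save('scene','s7.png')
p,Rt,s=pose(); print(s['time'],p,s['tool_rot'],np.round(s['joint_positions'],3),s['ft_force'],s['grip_width'])
rows([((.54,-.32,.24),-6),((.54,-.33,.215),-15),((.54,-.335,.195),-24),((.54,-.34,.18),-33),((.54,-.343,.165),-42),((.54,-.345,.155),-50),((.54,-.345,.155),-56),((.54,-.345,.155),-61),((.54,-.345,.155),-66)])
```

```text
9.4 [ 0.53843891 -0.3115343   0.25642746] [-2.22508078e+00 -2.21653571e+00  2.09028502e-04] [-0.213  0.333  0.883  1.522 -0.259  1.409  0.681] [-0.81455541 -0.50235009 -2.2655285 ] 0.6920193046793893
[[-0.0, -0.11, -0.0], [-0.008, 0.002, 0.016], 255],
[[-0.0, -0.26, -0.0], [-0.018, 0.002, 0.041], 255],
[[-0.0, -0.42, -0.0], [-0.024, 0.002, 0.061], 255],
[[-0.0, -0.58, -0.0], [-0.028, 0.002, 0.076], 255],
[[-0.0, -0.73, -0.0], [-0.032, 0.002, 0.091], 255],
[[-0.0, -0.87, -0.0], [-0.034, 0.002, 0.101], 255],
[[-0.0, -0.98, -0.0], [-0.034, 0.002, 0.101], 255],
[[-0.0, -1.07, -0.0], [-0.034, 0.002, 0.101], 255],
[[-0.0, -1.15, -0.0], [-0.034, 0.002, 0.101], 255],
```

View pics/s7.png

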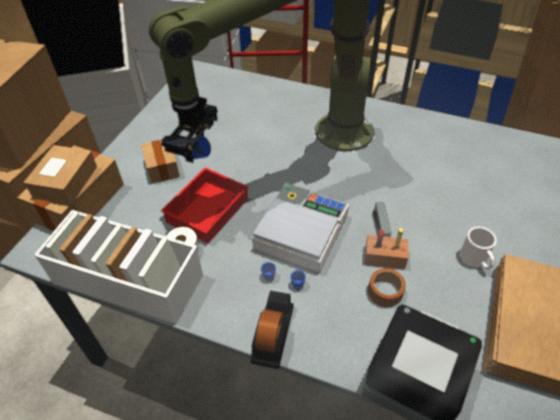

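>>> step_arm:
  plan:
    - [[0,-0.11,0],[-0.008,0.002,0.016],255]
    - [[0,-0.26,0],[-0.018,0.002,0.041],255]
    - [[0,-0.42,0],[-0.024,0.002,0.061],255]
    - [[0,-0.58,0],[-0.028,0.002,0.076],255]
    - [[0,-0.72,0],[-0.032,0.002,0.091],255]
    - [[0,-0.84,0],[-0.034,0.002,0.1],255]
    - [[0,-0.94,0],[-0.034,0.002,0.101],255]
    - [[0,-1.03,0],[-0.034,0.002,0.101],255]
    - [[0,-1.1,0],[-0.034,0.002,0.101],255]
    - [[0,-1.16,0],[-0.034,0.002,0.101],255]

```text
time: 10.65
position: [0.5417, -0.342, 0.1557]
tool_rot: [1.511, 1.506, -0.984]
ft_force: [-0.4, -0.6, -1.3]
grip_width: 0.693
```

Run:
```python
from h import *
save('scene','s8.png');save('wrist','w8.png')
p,Rt,s=pose(); print(s['time'],p,s['tool_rot'],np.round(s['joint_positions'],3),s['ft_force'],s['grip_width'],'lean',np.degrees(np.arctan2(Rt[1,2],-Rt[2,2])))
```

```text
10.75 [ 0.54176222 -0.34140088  0.15475454] [ 1.50924046  1.50882869 -0.98568709] [-0.936  0.803  1.154  1.998  0.637  0.789 -0.425] [ 0.468023   -0.1840624  -1.48714946] 0.6943924626276267 lean -66.18585279043286
```

View pics/s8.png

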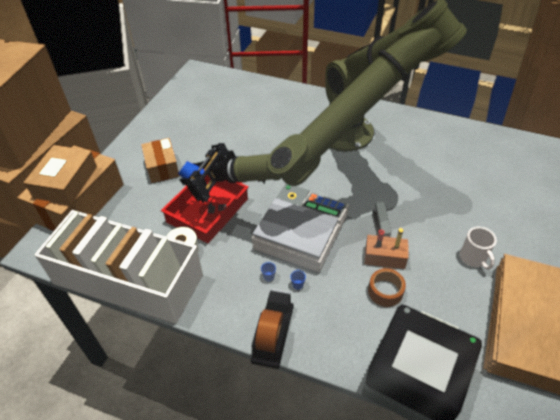

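View pics/w8.png

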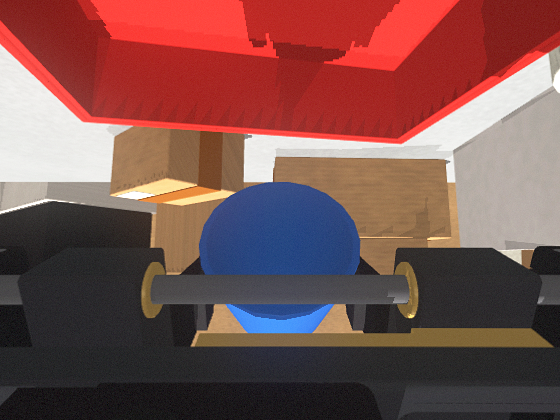

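Run:
```python
from h import *
rows([((.54,-.343,.16),-60),((.54,-.34,.18),-51),((.54,-.335,.20),-42),((.54,-.33,.22),-33),((.54,-.32,.24),-23),((.54,-.31,.26),-13),((.54,-.29,.27),-3),((.54,-.26,.28),6),((.545,-.22,.285),15),((.55,-.19,.285),22)])
im=save('top','t8.png'); cv2.imwrite('pics/t8z.png',cv2.resize(im[140:300,260:430,::-1],None,fx=3,fy=3,interpolation=cv2.INTER_CUBIC))
```

```text
[[-0.0, 0.11, 0.0], [-0.005, -0.002, -0.001], 255],
[[-0.0, 0.26, 0.0], [-0.022, -0.002, -0.012], 255],
[[-0.0, 0.42, 0.0], [-0.039, -0.002, -0.024], 255],
[[-0.0, 0.58, 0.0], [-0.055, -0.002, -0.037], 255],
[[-0.0, 0.75, 0.0], [-0.069, -0.002, -0.054], 255],
[[-0.0, 0.93, 0.0], [-0.084, -0.002, -0.071], 255],
[[-0.0, 1.1, -0.0], [-0.085, -0.002, -0.094], 255],
[[-0.0, 1.26, -0.0], [-0.082, -0.002, -0.125], 255],
[[-0.0, 1.42, -0.0], [-0.07, 0.003, -0.164], 255],
[[-0.0, 1.54, -0.0], [-0.058, 0.008, -0.191], 255],
```

View pics/t8z.png

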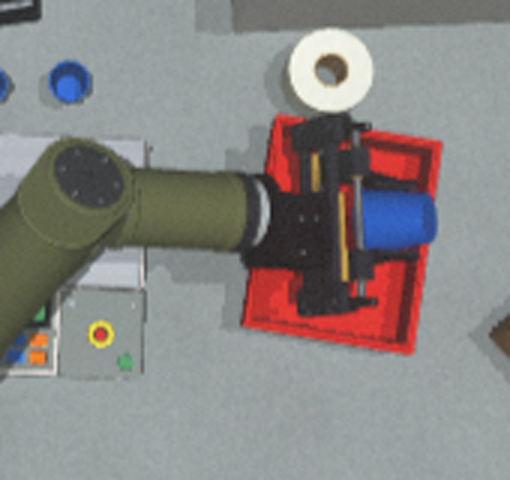

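>>> step_arm:
  plan:
    - [[0,0.11,0],[-0.005,-0.002,-0.001],255]
    - [[0,0.26,0],[-0.022,-0.002,-0.012],255]
    - [[0,0.42,0],[-0.039,-0.002,-0.024],255]
    - [[0,0.58,0],[-0.055,-0.002,-0.037],255]
    - [[0,0.75,0],[-0.069,-0.002,-0.054],255]
    - [[0,0.93,0],[-0.084,-0.002,-0.071],255]
    - [[0,1.1,0],[-0.085,-0.002,-0.094],255]
    - [[0,1.26,0],[-0.082,-0.002,-0.125],255]
    - [[0,1.42,0],[-0.07,0.003,-0.164],255]
    - [[0,1.54,0],[-0.058,0.008,-0.191],255]

```text
time: 12.05
position: [0.5496, -0.1925, 0.2895]
tool_rot: [-2.013, -2.007, -0.403]
ft_force: [0.0, -0.1, -0.8]
grip_width: 0.698
```

Run:
```python
from h import *
p,Rt,s=pose(); print(s['time'],p,s['tool_rot'],np.round(s['joint_positions'],3),s['grip_width'])
im=save('scene','s9.png'); a=cv2.resize(im[150:270,140:300,::-1],None,fx=2.5,fy=2.5,interpolation=cv2.INTER_CUBIC)
im=save('top','t9.png'); b=cv2.resize(im[160:280,300:460,::-1],None,fx=2.5,fy=2.5,interpolation=cv2.INTER_CUBIC)
cv2.imwrite('pics/st9.png',np.hstack([a,b]))
rows([((.555,-.15,.285),30),((.56,-.10,.28),38),((.565,-.05,.27),46),((.57,-.01,.25),53),((.57,.01,.22),57),((.57,.0155,.18),57),((.57,.0155,.16),57),((.57,.0155,.145),57)])
```

```text
12.05 [ 0.5496271  -0.19249773  0.28949681] [-2.01330169 -2.00666463 -0.40296049] [-0.156  0.365  0.856  1.471 -0.575  1.681  0.707] 0.6979052627738682
[[0.0, 0.14, -0.0], [0.038, 0.006, 0.018], 255],
[[0.0, 0.28, -0.0], [0.083, 0.01, 0.042], 255],
[[0.0, 0.42, -0.0], [0.125, 0.015, 0.07], 255],
[[0.0, 0.54, -0.0], [0.155, 0.02, 0.103], 255],
[[0.0, 0.61, -0.0], [0.162, 0.02, 0.139], 255],
[[0.0, 0.61, -0.0], [0.152, 0.02, 0.178], 255],
[[0.0, 0.61, -0.0], [0.144, 0.02, 0.196], 255],
[[0.0, 0.61, -0.0], [0.139, 0.02, 0.21], 255],
```

View pics/st9.png

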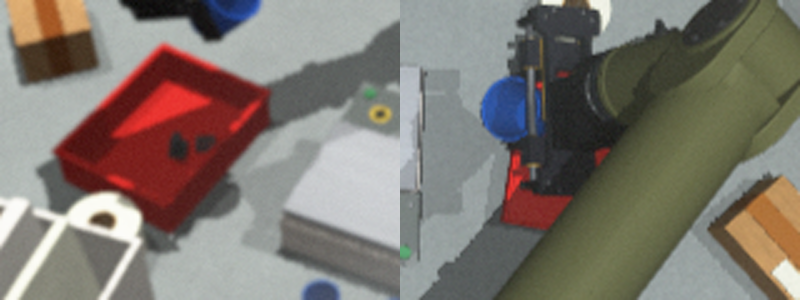

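>>> step_arm:
  plan:
    - [[0,0.14,0],[0.038,0.006,0.018],255]
    - [[0,0.28,0],[0.083,0.01,0.042],255]
    - [[0,0.42,0],[0.125,0.015,0.07],255]
    - [[0,0.54,0],[0.155,0.02,0.103],255]
    - [[0,0.61,0],[0.162,0.02,0.139],255]
    - [[0,0.61,0],[0.152,0.02,0.178],255]
    - [[0,0.61,0],[0.144,0.02,0.196],255]
    - [[0,0.61,0],[0.139,0.02,0.21],255]
    - [[0,0.61,0],[0.139,0.02,0.21],255]
    - [[0,0.61,0],[0.139,0.02,0.21],255]

```text
time: 13.4
position: [0.5712, 0.0152, 0.1457]
tool_rot: [-1.622, -1.62, -0.883]
ft_force: [-0.3, 0.2, -0.9]
grip_width: 0.692
```

Run:
```python
from h import *
p,Rt,s=pose(); print(s['time'],p,s['tool_rot'],np.round(s['joint_positions'],3),s['grip_width'],s['ft_force'])
im=save('scene','s10.png'); a=cv2.resize(im[150:270,190:350,::-1],None,fx=2.5,fy=2.5,interpolation=cv2.INTER_CUBIC)
im=save('top','t10.png'); b=cv2.resize(im[160:280,260:420,::-1],None,fx=2.5,fy=2.5,interpolation=cv2.INTER_CUBIC)
cv2.imwrite('pics/st10.png',np.hstack([a,b]))
save('wrist','w10.png')
```

```text
13.4 [0.57123947 0.01523365 0.14568037] [-1.62187465 -1.61975869 -0.88340554] [-0.071  0.598  0.628  1.737 -1.108  1.701  0.913] 0.6920875955912308 [-0.25313185  0.17393657 -0.85116644]
```

View pics/st10.png

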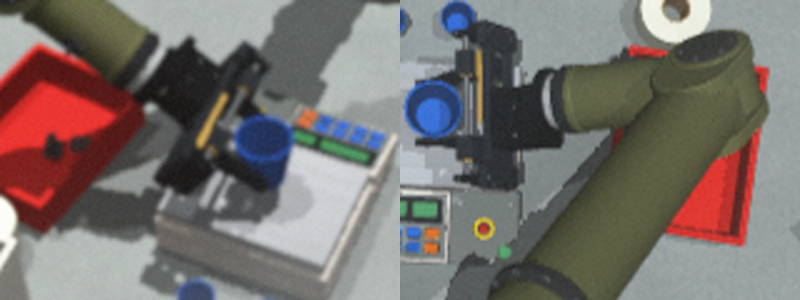

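View pics/w10.png

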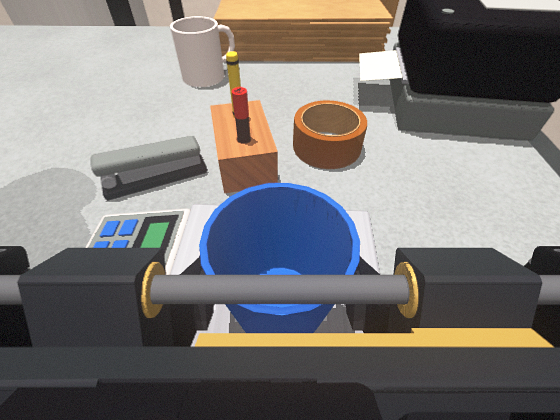

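>>> step_arm:
  plan:
    - [[0,0,0],[-0.004,0,0.0025],255]
    - [[0,0,0],[-0.008,0,0.005],255]
    - [[0,0,0],[-0.012,0,0.008],255]
    - [[0,0,0],[-0.016,0,0.0105],255]
    - [[0,0,0],[-0.019,0,0.0125],255]
    - [[0,0,0],[-0.021,0,0.0135],255]
    - [[0,0,0],[-0.0225,0,0.0145],255]
    - [[0,0,0],[-0.0235,0,0.0155],255]
    - [[0,0,0],[-0.0245,0,0.016],255]
    - [[0,0,0],[-0.0245,0,0.016],255]

```text
time: 14.8
position: [0.5707, 0.0162, 0.1159]
tool_rot: [-1.62, -1.618, -0.883]
ft_force: [-0.8, 0.3, 2.9]
grip_width: 0.694
```

Run:
```python
from h import *
p,Rt,s=pose(); print(s['time'],p,s['tool_rot'],s['grip_width'],s['ft_force'])
im=save('scene','s11.png'); a=cv2.resize(im[170:270,240:350,::-1],None,fx=5,fy=5,interpolation=cv2.INTER_CUBIC); cv2.imwrite('pics/s11z.png',a)
print(ctrl.get_state()['ft_force'],ctrl.get_state()['position'])
```

```text
14.8 [0.57068163 0.01624371 0.11589014] [-1.62013048 -1.61769731 -0.88282759] 0.6937349033381416 [-0.77804209  0.2622316   2.87559622]
[-0.59967662  0.34422402  2.15531935] [0.57069574 0.01625252 0.11589773]
```

View pics/s11z.png

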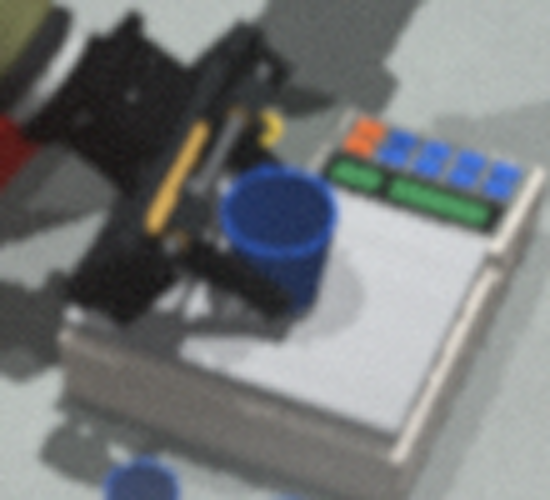

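>>> step_arm:
  plan:
    - [[0,0,0],[0,0,0],60]
    - [[0,0,0],[0,0,0],30]
    - [[0,0,0],[0,0,0],0]
    - [[0,0,0],[0,0,0],0]
    - [[0,0,0],[0,0,0],0]
    - [[0,0,0],[0,0,0],0]
    - [[0,0,0],[0,0,-0.015],0]
    - [[0,0,0],[0,0,-0.04],0]
    - [[0,0,0],[0,0,-0.07],0]
    - [[0,0,0],[0,0,-0.1],0]

```text
time: 16.1
position: [0.5703, -0.0709, 0.1711]
tool_rot: [-1.624, -1.618, -0.882]
ft_force: [1.0, 0.8, 0.1]
grip_width: 1.002
```

Run:
```python
from h import *
p,Rt,s=pose(); print(s['time'],p,s['tool_rot'],s['grip_width'],s['ft_force'],np.round(s['joint_positions'],3))
im=save('scene','s12.png'); a=cv2.resize(im[160:280,150:350,::-1],None,fx=4,fy=4,interpolation=cv2.INTER_CUBIC); cv2.imwrite('pics/s12z.png',a)
save('wrist','w12.png')
```

```text
16.1 [ 0.57032755 -0.07085486  0.17111888] [-1.62402625 -1.6183697  -0.88233956] 1.001746195722395 [0.99099365 0.76083949 0.08075282] [ 0.051  0.648  0.661  1.613 -1.064  1.832  0.935]
```

View pics/s12z.png

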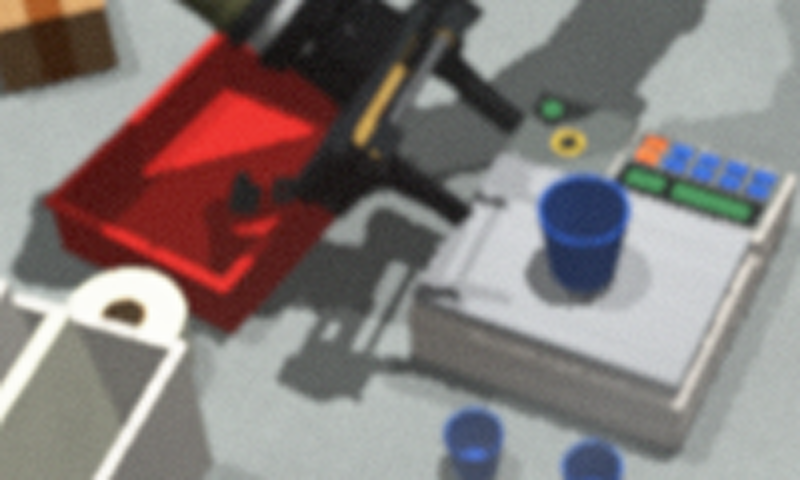

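View pics/w12.png

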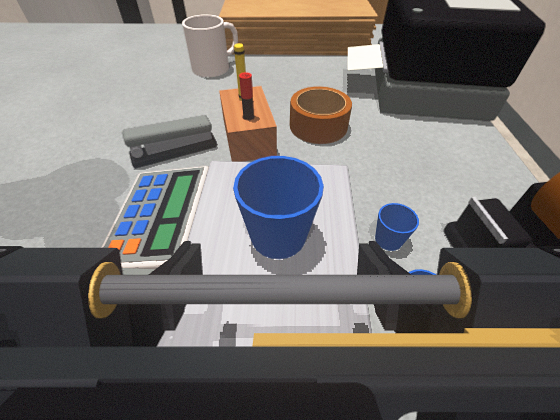

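Run:
```python
from h import *
rows([((.57,-.085,.195),54),((.565,-.09,.235),47),((.56,-.08,.275),40),((.555,-.06,.30),32),((.55,-.02,.315),24),((.545,.03,.32),16),((.54,.08,.32),8),((.535,.135,.32),lean(2,3)),((.53,.185,.315),lean(0,8)),((.52,.235,.31),lean(0,13))])
```

```text
[[0.01, -0.05, -0.0], [0.013, -0.001, -0.022], 255],
[[0.01, -0.17, -0.0], [0.044, -0.006, -0.048], 255],
[[0.01, -0.29, -0.0], [0.083, -0.01, -0.062], 255],
[[0.01, -0.43, -0.0], [0.115, -0.016, -0.059], 255],
[[0.01, -0.57, -0.0], [0.149, -0.021, -0.034], 255],
[[0.01, -0.71, -0.0], [0.181, -0.026, 0.005], 255],
[[0.01, -0.85, -0.01], [0.208, -0.032, 0.047], 255],
[[0.04, -0.96, -0.05], [0.238, -0.037, 0.093], 255],
[[0.08, -0.99, -0.13], [0.262, -0.043, 0.137], 255],
[[0.12, -0.99, -0.21], [0.285, -0.053, 0.182], 255],
```

>>> step_arm:
  plan:
    - [[0.01,-0.05,0],[0.013,-0.001,-0.022],0]
    - [[0.01,-0.17,0],[0.044,-0.006,-0.048],0]
    - [[0.01,-0.29,0],[0.083,-0.01,-0.062],0]
    - [[0.01,-0.43,0],[0.115,-0.016,-0.059],0]
    - [[0.01,-0.57,0],[0.149,-0.021,-0.034],0]
    - [[0.01,-0.71,0],[0.181,-0.026,0.005],60]
    - [[0.01,-0.85,-0.01],[0.208,-0.032,0.047],100]
    - [[0.04,-0.96,-0.05],[0.238,-0.037,0.093],100]
    - [[0.08,-0.99,-0.13],[0.262,-0.043,0.137],100]
    - [[0.12,-0.99,-0.21],[0.285,-0.053,0.182],100]

```text
time: 17.45
position: [0.517, 0.2427, 0.3094]
tool_rot: [-1.945, -2.463, 0.004]
ft_force: [0.7, 0.1, -0.0]
grip_width: 0.62
```

Run:
```python
from h import *
p,Rt,s=pose(); print(s['time'],p,s['tool_rot'],s['grip_width'],s['ft_force'],np.round(s['joint_positions'],3))
im=save('top','t13.png'); cv2.imwrite('pics/t13z.png',cv2.resize(im[150:270,240:420,::-1],None,fx=4,fy=4,interpolation=cv2.INTER_CUBIC))
im=save('scene','s13.png'); cv2.imwrite('pics/s13z.png',cv2.resize(im[150:250,150:350,::-1],None,fx=4,fy=4,interpolation=cv2.INTER_CUBIC))
print(rel((.515,.296,.26),lean(0,12.8)))
C=cam('top')
for d in ctrl.cut_out('top','buckle0')[:6]:
    v,u=np.nonzero(d['pixels']); print(d['score'],u.mean(),v.mean(),d['pixels'].sum(),onz('top',u.mean(),v.mean(),.01,C))
```

```text
17.45 [0.51704399 0.24269789 0.30939714] [-1.94457333 -2.46333789  0.00448215] 0.6195194449708226 [ 0.73242218  0.07554692 -0.04816112] [-0.958  0.134  0.53   1.552 -0.07   1.478 -0.191]
(array([-0.0074, -0.0032,  0.019 ]), array([0.0463, 0.0124, 0.048 ]))
0.5 358.5 226.0 10 [ 0.51911769 -0.26294614  0.01      ]
```

View pics/t13z.png

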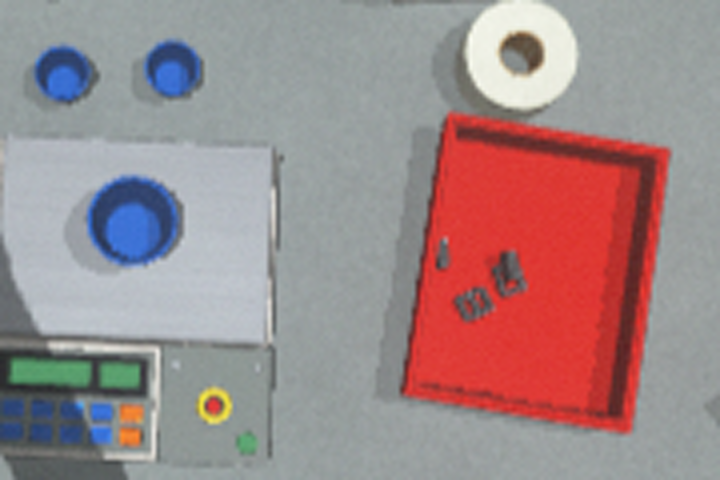

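View pics/s13z.png

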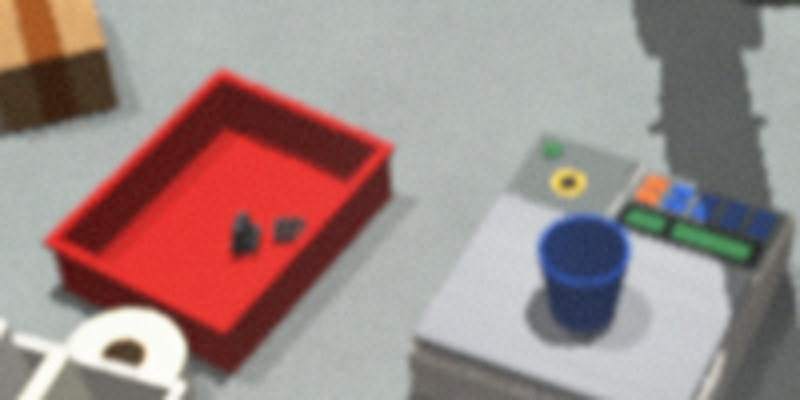

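>>> step_arm:
  plan:
    - [[0,0,0.01],[0.02,0.006,0.02],100]
    - [[-0.007,-0.003,0.019],[0.046,0.012,0.048],100]
    - [[-0.007,-0.003,0.019],[0.046,0.012,0.048],100]
    - [[-0.007,-0.003,0.019],[0.046,0.012,0.048],100]
    - [[-0.007,-0.003,0.019],[0.046,0.012,0.048],100]
    - [[-0.007,-0.003,0.019],[0.046,0.012,0.048],100]
    - [[-0.007,-0.003,0.019],[0.046,0.012,0.048],100]
    - [[-0.007,-0.003,0.019],[0.046,0.012,0.048],100]
    - [[-0.007,-0.003,0.019],[0.046,0.012,0.048],100]
    - [[-0.007,-0.003,0.019],[0.046,0.012,0.048],100]

```text
time: 18.85
position: [0.5191, 0.2875, 0.2615]
tool_rot: [1.974, 2.44, 0.001]
ft_force: [0.1, 0.5, -0.2]
grip_width: 0.611
```

Run:
```python
from h import *
C=cam('wrist'); p,Rt,s=pose(); print(s['time'],p,s['tool_rot'],s['grip_width'],np.round(s['joint_positions'],3))
save('wrist','w14.png')
for l in ['stylus','marker']:
    for d in ctrl.cut_out('wrist',l)[:2]:
        v,u=np.nonzero(d['pixels']); print(l,d['score'],d['rect'],u.mean(),v.mean(),onz('wrist',u.mean(),v.mean(),.135 if l=='stylus' else .117,C))
```

```text
18.85 [0.51907887 0.28751759 0.2614944 ] [1.97369342e+00 2.43971739e+00 1.34465227e-03] 0.6109111219660326 [-0.988  0.197  0.506  1.581 -0.094  1.386 -0.263]
stylus 0.84 [272.1, 164.5, 16.1, 30.2] 280.6543909348442 180.07932011331445 [0.51484464 0.31086282 0.135     ]
stylus 0.33 [336.7, 142.9, 90.4, 85.3] 383.88339134758826 187.00248632521135 [0.6056213  0.32393915 0.135     ]
marker 0.84 [271.8, 208.5, 16.9, 33.9] 280.95687885010267 226.1006160164271 [0.52552329 0.26331526 0.117     ]
marker 0.68 [335.3, 141.9, 93.7, 88.9] 384.06757745791657 187.15540375701391 [0.6125683  0.32155273 0.117     ]
```

View pics/w14.png

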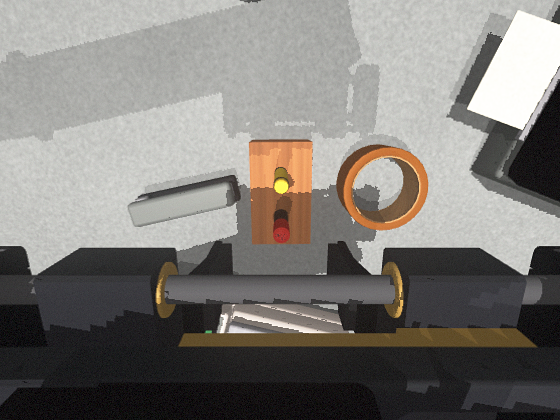

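Run:
```python
from h import *
q=onz('wrist',281,187,.135); print(q, onz('wrist',281,234,.117))
q[2]=.107  # TCP z: grasp .112
p,Rt,s=pose()
print(rel(q,Rt))
```

```text
[0.5164638  0.30485172 0.135     ] [0.52730406 0.25530654 0.117     ]
(array([0., 0., 0.]), array([0.0178, 0.0006, 0.1544]))
```

>>> step_arm:
  plan:
    - [[0,0,0],[0.018,0.0005,0.03],100]
    - [[0,0,0],[0.018,0.0005,0.065],100]
    - [[0,0,0],[0.018,0.0005,0.1],100]
    - [[0,0,0],[0.018,0.0005,0.13],100]
    - [[0,0,0],[0.018,0.0005,0.15],100]
    - [[0,0,0],[0.018,0.0005,0.154],100]
    - [[0,0,0],[0.018,0.0005,0.154],100]
    - [[0,0,0],[0.018,0.0005,0.154],100]
    - [[0,0,0],[0.018,0.0005,0.154],100]
    - [[0,0,0],[0.018,0.0005,0.154],100]

```text
time: 20.25
position: [0.5166, 0.3052, 0.108]
tool_rot: [1.974, 2.44, 0.003]
ft_force: [-0.4, -0.1, -0.2]
grip_width: 0.608
```

Run:
```python
from h import *
p,Rt,s=pose(); print(s['time'],p,s['tool_rot'],s['grip_width'],s['ft_force'])
save('wrist','w15.png')
im=save('scene','s15.png'); cv2.imwrite('pics/s15z.png',cv2.resize(im[170:290,320:480,::-1],None,fx=4,fy=4,interpolation=cv2.INTER_CUBIC))
```

```text
20.25 [0.51657776 0.30515443 0.10803513] [1.97373995 2.43956858 0.00282671] 0.6083917454895923 [-0.38135953 -0.0758329  -0.20962176]
```

View pics/s15z.png

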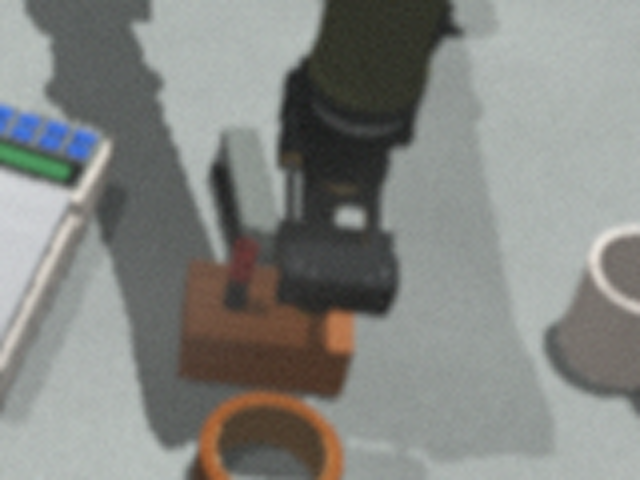

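View pics/w15.png

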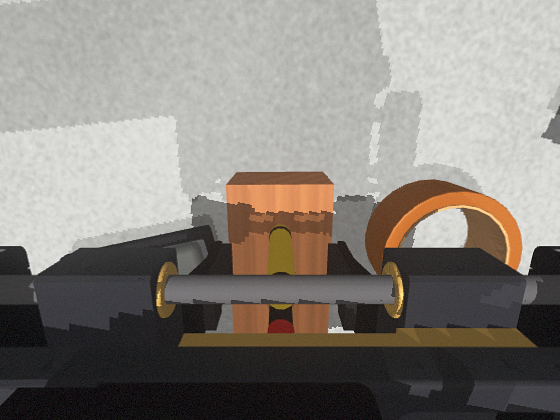

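Good alignment; close and lift.

>>> step_arm:
  plan:
    - [[0,0,0],[0,0,0],255]
    - [[0,0,0],[0,0,0],255]
    - [[0,0,0],[0,0,0],255]
    - [[0,0,0],[0,0,0],255]
    - [[0,0,0],[0,0,0],255]
    - [[0,0,0],[0,0,-0.01],255]
    - [[0,0,0],[0,0,-0.03],255]
    - [[0,0,0],[0,0,-0.06],255]
    - [[0,0,0],[0,0,-0.1],255]
    - [[0,0,0],[0,0,-0.14],255]
  squeeze: 35

```text
time: 21.6
position: [0.5161, 0.3051, 0.2505]
tool_rot: [1.974, 2.439, 0.004]
ft_force: [1.5, -0.4, 0.7]
grip_width: 0.143
```

Run:
```python
from h import *
p,Rt,s=pose(); print(s['time'],p,s['tool_rot'],s['grip_width'],s['ft_force'],np.round(s['joint_positions'],3))
save('wrist','w16.png')
# tool-frame point tip at TCP + z*0.110
q=p+Rt[:,2]*.110; print(proj('wrist',[q,p+Rt[:,2]*.062]))
# route to above hole
rows([((.51,.30,.255),lean(0,12)),((.50,.26,.27),lean(0,10)),((.49,.20,.27),lean(0,6)),((.48,.14,.27),lean(0,2)),((.465,.085,.27),lean(0,-2)),((.455,.03,.27),lean(0,-4)),((.445,-.02,.265),lean(0,-4)),((.4375,-.051,.25),lean(0,-4)),((.4375,-.051,.225),lean(0,-4))])
```

```text
21.6 [0.5161053  0.30508172 0.25046691] [1.97404724 2.43900925 0.00415694] 0.14274820163876503 [ 1.45628416 -0.35547393  0.69956088] [-1.004  0.215  0.498  1.583 -0.102  1.366 -0.286]
[[276.0551817  210.85567352]
 [275.90057232 228.42795868]]
[[0.01, -0.0, 0.0], [-0.004, -0.01, 0.002], 255],
[[0.01, -0.0, 0.04], [-0.042, -0.028, -0.014], 255],
[[0.01, -0.0, 0.11], [-0.098, -0.05, -0.014], 255],
[[0.01, -0.0, 0.18], [-0.155, -0.072, -0.015], 255],
[[0.01, -0.0, 0.24], [-0.205, -0.098, -0.015], 255],
[[0.01, -0.0, 0.28], [-0.257, -0.12, -0.016], 255],
[[0.01, -0.0, 0.28], [-0.304, -0.14, -0.011], 255],
[[0.01, -0.0, 0.28], [-0.333, -0.154, 0.004], 255],
[[0.01, -0.0, 0.28], [-0.333, -0.154, 0.029], 255],
```

View pics/w16.png

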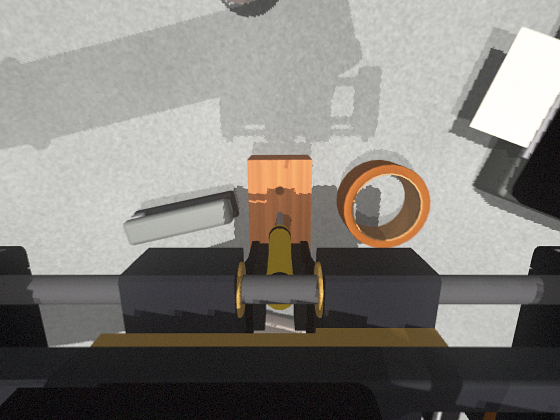

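>>> step_arm:
  plan:
    - [[0,0,0],[-0.004,-0.01,0.002],255]
    - [[0.01,0,0.04],[-0.042,-0.028,-0.014],255]
    - [[0.01,0,0.11],[-0.098,-0.05,-0.014],255]
    - [[0.01,0,0.18],[-0.155,-0.072,-0.015],255]
    - [[0.01,0,0.24],[-0.205,-0.098,-0.015],255]
    - [[0.01,0,0.28],[-0.257,-0.12,-0.015],255]
    - [[0.01,0,0.28],[-0.304,-0.14,-0.01],255]
    - [[0.01,0,0.28],[-0.333,-0.154,0.004],255]
    - [[0.01,0,0.28],[-0.333,-0.154,0.02],255]
    - [[0.01,0,0.28],[-0.333,-0.154,0.03],255]

```text
time: 22.9
position: [0.4339, -0.0519, 0.2163]
tool_rot: [-2.293, -2.14, 0.011]
ft_force: [0.8, 0.2, 0.6]
grip_width: 0.143
```

>>> step_arm:
  plan:
    - [[0,0,0],[0,0,0.01],255]
    - [[0,0,0],[0,0,0.02],255]
    - [[0,0,0],[0,0,0.02],255]
    - [[0,0,0],[0,0,0.02],255]
    - [[0,0,0],[0,0,0.02],255]
    - [[0,0,0],[0,0,0.02],255]
    - [[0,0,0],[0,0,0.02],255]
    - [[0,0,0],[0,0,0.02],255]
    - [[0,0,0],[0,0,0.02],255]
    - [[0,0,0],[0,0,0.02],255]

```text
time: 24.15
position: [0.4347, -0.0527, 0.1977]
tool_rot: [-2.295, -2.141, 0.01]
ft_force: [-0.2, 0.1, 0.3]
grip_width: 0.149
```

Run:
```python
from h import *
p,Rt,s=pose(); print(s['time'],p,s['tool_rot'],s['grip_width'],s['ft_force'],np.round(s['joint_positions'],3)); print(np.round(Rt,3))
im=save('wrist','w17.png'); cv2.imwrite('pics/w17z.png',cv2.resize(im[150:290,200:360,::-1],None,fx=4.2,fy=4.2,interpolation=cv2.INTER_CUBIC))
print(proj('wrist',[p+Rt[:,2]*.101,[.4375,-.051,.063]]))
im=save('scene','s17.png'); a=cv2.resize(im[170:230,255:335,::-1],None,fx=5,fy=5,interpolation=cv2.INTER_CUBIC)
im=save('top','t17.png'); b=cv2.resize(im[220:280,255:335,::-1],None,fx=5,fy=5,interpolation=cv2.INTER_CUBIC)
cv2.imwrite('pics/st17.png',np.hstack([a,b]))
```

```text
24.15 [ 0.43473415 -0.0527249   0.1977477 ] [-2.29538247 -2.14055106  0.01001842] 0.14945148591006524 [-0.18013385  0.14310719  0.32036348] [-0.781 -0.188  0.767  2.017  0.139  1.27  -0.135]
[[ 0.07   0.998 -0.007]
 [ 0.998 -0.07  -0.002]
 [-0.003 -0.007 -1.   ]]
[[280.05006484 214.06060144]
 [283.80593426 201.51992721]]
```

View pics/w17z.png

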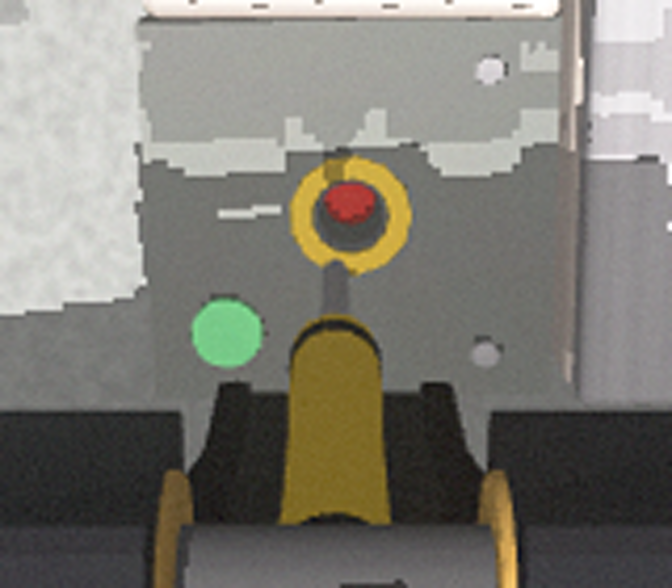

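View pics/st17.png

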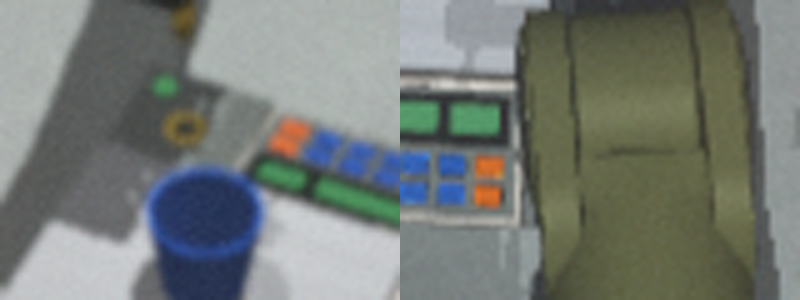

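Run:
```python
from h import *
print(onz('wrist',283.6,201.2,.063))
for z in (.198,.180,.160,.150,.145): print(rel((.4375,-.050,z),lean(0,-4)))
```

```text
[ 0.43733108 -0.05068245  0.063     ]
(array([-0.0065,  0.0026,  0.0001]), array([ 0.0029,  0.0026, -0.0003]))
(array([-0.0065,  0.0026,  0.0001]), array([0.003 , 0.0027, 0.0177]))
(array([-0.0065,  0.0026,  0.0001]), array([0.003 , 0.0028, 0.0377]))
(array([-0.0065,  0.0026,  0.0001]), array([0.003 , 0.0029, 0.0477]))
(array([-0.0065,  0.0026,  0.0001]), array([0.003 , 0.0029, 0.0527]))
```

>>> step_arm:
  plan:
    - [[-0.0065,0.0026,0],[0.003,0.0027,0.005],255]
    - [[-0.0065,0.0026,0],[0.003,0.0027,0.012],255]
    - [[-0.0065,0.0026,0],[0.003,0.0027,0.02],255]
    - [[-0.0065,0.0026,0],[0.003,0.0027,0.026],255]
    - [[-0.0065,0.0026,0],[0.003,0.0027,0.026],255]
    - [[-0.0065,0.0026,0],[0.003,0.0027,0.026],255]
    - [[-0.0065,0.0026,0],[0.003,0.0027,0.026],255]
    - [[-0.0065,0.0026,0],[0.003,0.0027,0.026],255]
    - [[-0.0065,0.0026,0],[0.003,0.0027,0.026],255]
    - [[-0.0065,0.0026,0],[0.003,0.0027,0.026],255]

```text
time: 25.55
position: [0.4375, -0.05, 0.1718]
tool_rot: [2.298, 2.143, 0.0]
ft_force: [-0.5, 0.3, -0.4]
grip_width: 0.147
```

Run:
```python
from h import *
p,Rt,s=pose(); print(s['time'],p,s['tool_rot'],s['grip_width'],s['ft_force']); print(np.round(Rt[:,2],4))
im=save('wrist','w18.png'); cv2.imwrite('pics/w18z.png',cv2.resize(im[170:250,240:330,::-1],None,fx=7,fy=7,interpolation=cv2.INTER_CUBIC))
print(proj('wrist',[p+Rt[:,2]*.101,[.4374,-.0508,.063]]))
im=save('scene','s18.png'); a=cv2.resize(im[170:230,255:335,::-1],None,fx=7,fy=7,interpolation=cv2.INTER_CUBIC); cv2.imwrite('pics/s18z.png',a)
```

```text
25.55 [ 0.43749616 -0.0499995   0.17176982] [2.29750166e+00 2.14259957e+00 7.19662567e-05] 0.14686640000090068 [-0.47229112  0.25057627 -0.38717991]
[ 1.e-04 -0.e+00 -1.e+00]
[[280.07221748 214.10319936]
 [279.99974856 212.4537552 ]]
```

View pics/w18z.png

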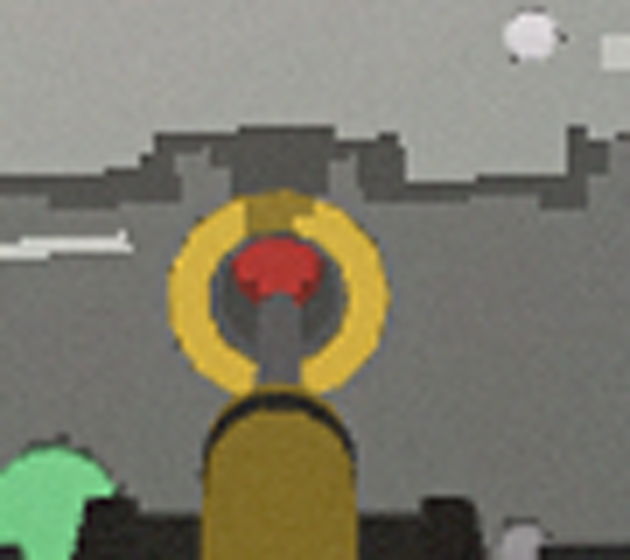

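View pics/s18z.png

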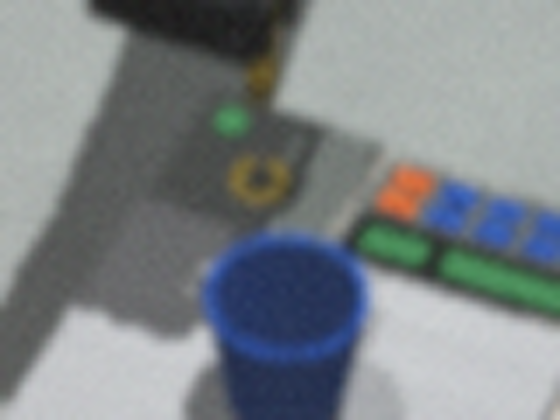

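>>> step_arm:
  plan:
    - [[0,0,0],[0.0005,0,0.004],255]
    - [[0,0,0],[0.0005,0,0.008],255]
    - [[0,0,0],[0.0005,0,0.012],255]
    - [[0,0,0],[0.0005,0,0.016],255]
    - [[0,0,0],[0.0005,0,0.019],255]
    - [[0,0,0],[0.0005,0,0.021],255]
    - [[0,0,0],[0.0005,0,0.023],255]
    - [[0,0,0],[0.0005,0,0.025],255]
    - [[0,0,0],[0.0005,0,0.0265],255]
    - [[0,0,0],[0.0005,0,0.0265],255]

```text
time: 26.9
position: [0.4377, -0.0495, 0.1454]
tool_rot: [2.298, 2.142, 0.0]
ft_force: [-0.4, 0.2, 2.9]
grip_width: 0.141
```

Run:
```python
from h import *
p,Rt,s=pose(); print(s['time'],p,s['grip_width'],s['ft_force'],s['torque']); 
im=save('wrist','w19.png'); cv2.imwrite('pics/w19z.png',cv2.resize(im[170:250,240:330,::-1],None,fx=7,fy=7,interpolation=cv2.INTER_CUBIC))
s=ctrl.get_state();print(s['position'],s['ft_force'])
```

```text
26.9 [ 0.43767373 -0.04950432  0.14544265] 0.1411489986988147 [-0.39223563  0.21068863  2.92565587] [-0.08971959  0.31621231  0.00744913]
[ 0.4376648  -0.04950395  0.14544928] [-1.20913009 -0.50044384  3.35597729]
```

View pics/w19z.png

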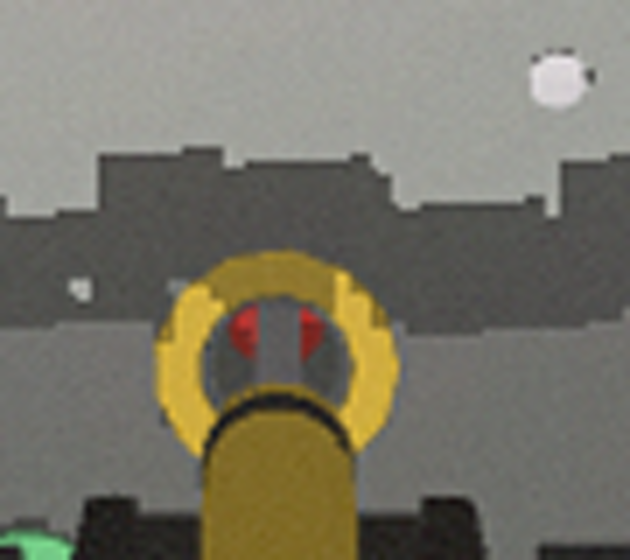

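>>> step_arm:
  plan:
    - [[0,0,0],[0,0,0.0005],255]
    - [[0,0,0],[0,0,0.001],255]
    - [[0,0,0],[0,0,0.0015],255]
    - [[0,0,0],[0,0,0.002],255]
    - [[0,0,0],[0,0,0.0025],255]
    - [[0,0,0],[0,0,0.003],255]
    - [[0,0,0],[0,0,0.003],255]
    - [[0,0,0],[0,0,0.003],255]
    - [[0,0,0],[0,0,0.003],255]
    - [[0,0,0],[0,0,0.003],255]

```text
time: 28.2
position: [0.4382, -0.0495, 0.1436]
tool_rot: [2.297, 2.142, 0.002]
ft_force: [-3.1, -0.2, 13.1]
grip_width: 0.142
```

Run:
```python
from h import *
F=[]
for i in range(6):
    s=ctrl.get_state(); F.append(np.r_[s['position'][2],s['ft_force']]); im=save('wrist','w20.png')
print(np.round(F,4), s['time'],s['grip_width'])
cv2.imwrite('pics/w20z.png',cv2.resize(im[170:250,240:330,::-1],None,fx=7,fy=7,interpolation=cv2.INTER_CUBIC))
```

```text
[[ 0.1436 -3.1259 -0.2371 13.0641]
 [ 0.1436 -2.238  -0.2667 13.9116]
 [ 0.1436 -2.8249 -0.2063 13.8892]
 [ 0.1436 -3.7218 -0.1631 13.9167]
 [ 0.1436 -2.4167  0.5314 13.8601]
 [ 0.1436 -2.9723 -0.5166 13.7488]] 28.45 0.14448558413814824
```

View pics/w20z.png

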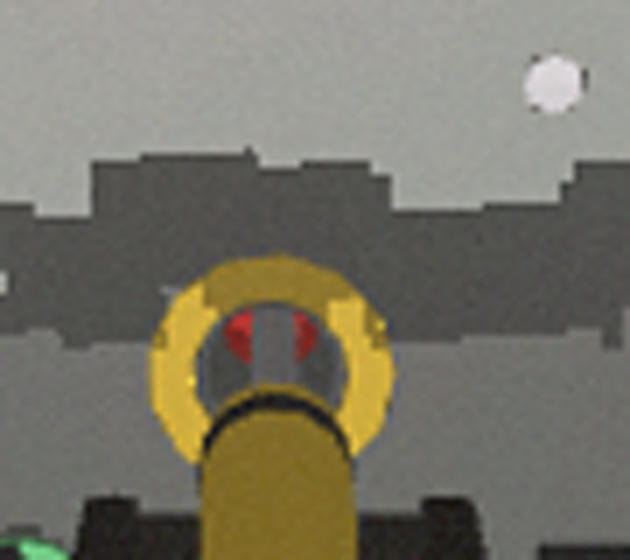

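Run:
```python
from h import *
im=save('scene','s21.png'); a=cv2.resize(im[150:290,150:420,::-1],None,fx=2.9,fy=2.9,interpolation=cv2.INTER_CUBIC); cv2.imwrite('pics/s21z.png',a)
s=ctrl.get_state(); print(s['time'],s['ft_force'],s['grip_width'])
```

```text
28.55 [-1.91292991 -0.81870533 13.4892775 ] 0.13853399523685123
```

View pics/s21z.png

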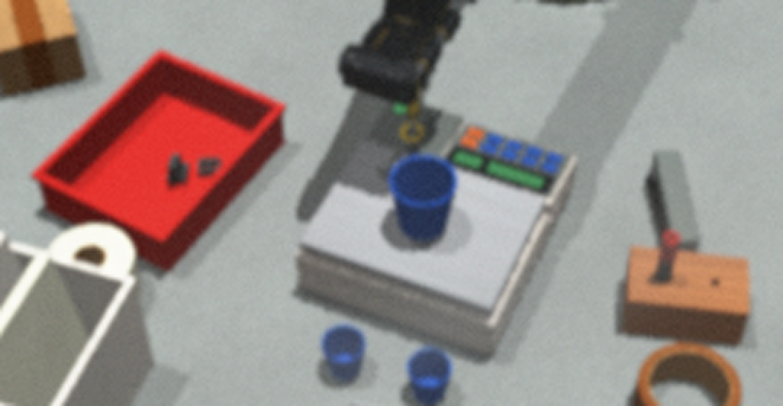

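The cup stands upright on the pan, the buckles are in the bin, the marker is still in its block, and the stylus is in the yellow ring. I'm handing the job in.

Run:
```python
from h import *
print(ctrl.close_job())
```

```text
the job is handed in; nothing more can be done
None
```

I handed the job in at about 28.6 s of the 64 s limit. The interface gives no verdict, so what follows is what my own checks showed.

**Cup:** I gripped it at a lean of about 57° and tipped it roughly 123° over the bin. I then set it back on the pan with about 3 N of contact and let go. The scene and wrist pictures show it empty and upright, in the same spot on the pan.

**Buckles:** The top view shows all four in the bin: one flat, two leaning on each other, and one against the left wall. The network found only one of them, at 0.5 confidence. The count therefore rests on my reading of the top picture, and the wall hides the fourth one from the scene camera.

**Stylus and button:** The stylus tip went in centred in the hole to within about 1 mm. The push read about 3 N partway down. It then settled at a steady 13.5–14 N at the stop, above the roughly 5 N needed for full travel. I could not read the button's travel directly. The fingers still held the stylus at a 35 N squeeze when I handed in.

**Other things on the bench:** In the last scene picture the stapler, tape roll, marker, label roll and small cups look unmoved. The mug is outside that crop and the carton only partly shows; the arm did not go near either.

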